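# Stop the jig plate rocking

### The job

The aluminium jig plate with the circuit board rocks on one of its four corners. Press the corner lugs down with a fingertip, one after another, until you find the one that gives, and push that one right down; then press the raised steel shim ear beside that corner (on its robot side) fully flat so that it stays down. Leave the other three shims standing up, do not lift or shift the plate, leave the things lying around alone, and finish with the hand clear.

Things in the scene. Friction and masses are not known exactly. Their poses are not given: they have to be found in the camera images.
- bed: Fixed dark steel jig bed on the bench, 230 x 210 x 12 mm; origin at bench level under the middle of the jig plate (the bed runs 132 mm to its -x side, 98 mm to its +x side). +x runs from its robot-facing edge to its far edge, +y to its left; turned up to 0.4 rad. Four 8 mm posts, tops 34 mm up, locate the plate's edges. A foot is hidden under each lug; one of them, any, is sprung.
- plate: Loose aluminium jig plate, 0.8 kg, 154 x 104 x 8 mm, with a green circuit board (parts to 20 mm above the plate) and four corner lugs, 35 (x) x 44 mm (y), centred 60 mm (x) and 70 mm (y) from its middle. It lies level on four feet, underside 28, top 36 mm above the bench. Origin under its middle, axes as the bed's. All corners look alike at rest: three are firm, one rocks.
- sink (a joint): How far the rocking corner is pressed down now, m: 0 at rest, 0.0035 at its bottom stop. Pressed on the middle of its lug it starts to sink at about 3 N, bottoms at about 5 N and springs back when let go. The value does not tell which corner it is.
- shim_loose (a joint): Angle of the shim at the corner that rocks, rad: 0 standing up, 0.40 pressed flat. It stays where it is left (stiff hinge). It does not tell which corner that is.
- shim_p (a joint): Angle of the shim at one of the three firm corners, rad: 0 standing up, 0.40 flat. To be left up.
- shim_q (a joint): Angle of the shim at one of the three firm corners, rad: 0 standing up, 0.40 flat. To be left up.
- shim_r (a joint): Angle of the shim at one of the three firm corners, rad: 0 standing up, 0.40 flat. To be left up.
- corner_near_left (a point): Middle of the top face of the plate's near left lug (near = towards the robot, left = +y of the bed): the place to press that corner.
- shim_near_left (a point): Place to press the near left corner's shim, on top of its raised steel ear, 32 mm above the bench, 42 mm to the bed's -x side of the lug's middle. The ear (24 wide, 32 mm long) is hinged 20 mm nearer the lug and slopes up away from it. Pressed here with about 8 N it turns down 8.5 mm until it lies level, top 23.5 mm above the bench, and stays; its inner end then props the lug.
- corner_near_right (a point): Middle of the top face of the plate's near right lug (near = towards the robot, left = +y of the bed): the place to press that corner.
- shim_near_right (a point): Place to press the near right corner's shim, on top of its raised steel ear, 32 mm above the bench, 42 mm to the bed's -x side of the lug's middle. The ear (24 wide, 32 mm long) is hinged 20 mm nearer the lug and slopes up away from it. Pressed here with about 8 N it turns down 8.5 mm until it lies level, top 23.5 mm above the bench, and stays; its inner end then props the lug.
- corner_far_left (a point): Middle of the top face of the plate's far left lug (near = towards the robot, left = +y of the bed): the place to press that corner.
- shim_far_left (a point): Place to press the far left corner's shim, on top of its raised steel ear, 32 mm above the bench, 42 mm to the bed's -x side of the lug's middle. The ear (24 wide, 32 mm long) is hinged 20 mm nearer the lug and slopes up away from it. Pressed here with about 8 N it turns down 8.5 mm until it lies level, top 23.5 mm above the bench, and stays; its inner end then props the lug.
- corner_far_right (a point): Middle of the top face of the plate's far right lug (near = towards the robot, left = +y of the bed): the place to press that corner.
- shim_far_right (a point): Place to press the far right corner's shim, on top of its raised steel ear, 32 mm above the bench, 42 mm to the bed's -x side of the lug's middle. The ear (24 wide, 32 mm long) is hinged 20 mm nearer the lug and slopes up away from it. Pressed here with about 8 N it turns down 8.5 mm until it lies level, top 23.5 mm above the bench, and stays; its inner end then props the lug.
- standoff: Brass standoff, 12 mm thick, 30 mm tall, standing on the near strip of the bed between the near shims; a bystander, origin at its underside. To be left alone.
- relay: Small clear relay block, 16 x 28 x 18 mm, on the near strip of the bed; a bystander, origin at its underside. To be left alone.
- tape: Roll of yellow tape, 60 mm across, 18 mm high, lying left of the bed; a bystander, origin at its underside. To be left alone.
- meter: Yellow hand multimeter, 150 x 75 x 36 mm, lying right of the bed; a bystander, origin at its underside. To be left alone.
- screwdriver: Red screwdriver, 160 mm long, lying left of the bed; a bystander, origin at its underside. To be left alone.
- cutters: Green-handled side cutters, about 140 mm, 14 mm high, lying beyond the bed; a bystander, origin at its underside. To be left alone.
- flux_jar: Small amber jar, 44 mm across, 50 mm tall, right of the bed; a bystander, origin at its underside. To be left alone.
Not all that is in view belongs to the job. What is shaped like the plate but brown or turquoise is not meant.

How it is judged:
By the outcome, as a careful person would: the job done as asked, in the order asked, and still so for the second after the job is handed in, with the robot touching nothing.
It also fails if it takes over 51 s, if anything falls off the work surface, if the arm or the gripper's body presses on something with over 40 N, if the wrist force passes 120 N, or if a joint passes its speed limit or range.

### The arm

A 6-joint arm with a two-finger parallel gripper is mounted at the origin on the work surface. World frame = base frame: x ahead of the robot, y to its left, z up, the work surface at z = 0. Lengths are in m, angles in rad, forces in N, time in s.
With the tool pointing down it reaches from about 0.3 to 0.875 m from the base axis. Payload 6.4 kg.
Tool frame: the origin (TCP) lies between the finger pads; the fingertips stand 8 mm ahead of it and the grasp point (between the pads) lies 11 mm behind it; z points along the fingers, y is the direction in which the jaws open and shut (so a half turn about z gives the same grasp; the last joint's range is limited). The gripper opens to 85 mm and grips with 20 to 120 N. Pads are 22 mm wide; open, the fingers measure 114 mm over their backs; the gripper's body (76 mm by 85 mm) begins 54 mm behind the grasp point. The pads swing forward as they close: fully open they stand 13 mm farther back than shut.
Start: joints at [-1.402, 0.181, 1.607, -0, 1.354, -0.206], TCP at [0.211, -0.535, 0.239] pointing down, gripper open.
Joint ranges: [-2.99, 2.99], [-0.89, 2.07], [0.3, 2.58], [-1.14, 4.28], [0, 2.63], [-3.12, 3.12]. Speed limits (rad/s): [2.57, 2.57, 3.01, 3.14, 3.14, 3.14].

### API

Orientations are given as a unit quaternion [w, x, y, z].
In Python, from bench import monitor, viewer, workorder, spotter gives the robot as it stands. The module is installed in compiled form; this text tells all that it offers.
- The arm moves only by the tool move_arm, never from a script. Its argument "motion" is a list of rows, each a list of 3 entries, a list of its own where there are three numbers: the shift along the tool's x, y, z in units of 60 mm (1.0 is 60 mm), then the turn, a rotation vector about the tool's x, y, z in units of 8 degrees (1.0 is 8 degrees), then the opening in per cent of the stroke, from 0 (shut) to 100 (fully open). In form: [[[dx, dy, dz], [rx, ry, rz], grip], ...]. A call has 1 to 10 rows; each row is the pose to reach, as a shift and turn from the pose commanded when the call began, along the tool's axes at that moment; what a row does not reach only later rows make up. A row lasts 1/8 s, in which the tool goes at most 62.5 mm and 10.7 degrees, less where a joint would pass 70% of its speed; a pose out of reach is approached as far as the arm can. A call with a gripper value outside its range is refused whole. The fingers move at their own pace and stop on an object; the grip force is fixed at half the most. Time passes only in rows, so rows that repeat a pose let the fingers close. It gives the time, the measured TCP pose, the force and the opening at its end, in the units of the state.
- monitor.get_obs(): the state, without advancing time (a new reading comes with each control period).
- viewer.camera(name): name is "scene" or "top" or "wrist"; returns the picture (400x640x3 uint8, blue, green, red); there is no depth.
- viewer.calibration(name): a dict with "fovy" (degrees; the focal length in pixels is half the picture's height over the tangent of half this angle, whatever the lens; pixels are square), "cx", "cy" (the principal point, pixels), "extrinsics" (4x4, takes a point from camera to world coordinates). Camera axes: x right, y down, z forward; pixel columns grow to the right and rows downward; lengths in m; the calibration is good to about 2 mm. A picture is of the moment at which its call begins: read the wrist's pose just before it. calibration takes no time and is no camera call; for the wrist camera it gives the pose at the moment of the call.
- workorder.hand_in(): hands the job in, once; it reports no verdict.
Trained networks look in the newest picture that a camera, given by its name, has taken for a name from the list of things; names that differ only in an ending like _2 or _b are one class to them, and where a whole thing is asked for, a point or a joint stands for the part that bears it (a point fixed in the world has none). Each returns a list of dicts, best first, with "score" (0 to 1); they miss things now and then, are a little off and sometimes report something else, mostly with a low value. They report only what shows in the picture. A call takes as long as a camera call. They do not tell look-alikes from the thing itself.
- spotter.search_frame(camera, name): "centre" ([column, row] as shares, 0 to 1, of the picture: columns of its width, rows of its height, amid what is visible of it).
- spotter.outline_of(camera, name): "region" (400x640 bool, what is visible of it) and "centre" ([column, row] as shares, 0 to 1, of the picture: columns of its width, rows of its height, amid what is visible of it).
The state is a dict: "time_s": time; "q": joint angles; "dq": joint speeds; "joint_efforts": joint torques, N m; "eef_pos": TCP position; "eef_rot": TCP orientation; "wrist_force": force on the tool from outside, world axes, zero at the start; "torque": the same for the moment, N m; "opening": opening from 0.0 (shut) to 1.0 (fully open).
Only numpy, scipy, OpenCV 4.12 (cv2) and the standard library are available. Lean on these libraries where they do the work, as an engineer would, in place of code of your own. Each camera call takes 0.05 s, during which the arm holds its last target. There are 200 camera calls.

## Working session

There is one attempt and no reset: what is moved stays moved. The work goes in short steps, Python scripts to look and compute and a tool call to move; the robot and the scene stay as the last step left them, time stands still between calls to the robot, and variables do not carry over. Pictures are saved under pics/ and viewed, about 8 in all and at most 12, crops included, and the job is handed in when it is done.

Besides the shell and the picture viewer there is one more tool, called after ">>>" by a JSON object that holds its "api" and its "payload", one argument or row to a line. move_arm: Moves the arm, as the interface text tells. Its arguments: {"type":"object","properties":{"motion":{"type":"array","items":{"type":"array"}}},"required":["motion"]}

```bash
mkdir -p pics; cat > h.py <<'E'
import numpy as np, cv2
from bench import monitor, viewer, workorder, spotter
def cal(n):
    c=viewer.calibration(n); f=200/np.tan(np.radians(c["fovy"])/2)
    return f,c["cx"],c["cy"],np.array(c["extrinsics"])
def ray(n,u,v,z):
    f,cx,cy,T=cal(n); d=T[:3,:3]@np.array([(u-cx)/f,(v-cy)/f,1]); o=T[:3,3]
    return o+d*(z-o[2])/d[2]
def proj(n,P):
    f,cx,cy,T=cal(n); p=T[:3,:3].T@(np.asarray(P)-T[:3,3]); return np.array([cx+f*p[0]/p[2],cy+f*p[1]/p[2]])
E
python3 - <<'E'
from h import *
for n in("scene","top"):
    cv2.imwrite(f"pics/{n}0.png",viewer.camera(n))
    f,cx,cy,T=cal(n); print(n,f,cx,cy,T.round(3).tolist())
    for k in("plate","bed","corner_near_left"):
        for r in spotter.search_frame(n,k)[:5]: print(k,r["score"],np.array(r["centre"])*[640,400])
o=monitor.get_obs(); print(o)
E
```

```text
scene 362.8179779530741 321.89892317518286 201.23183502928524 [[0.13, 0.758, -0.639, 1.142], [0.991, -0.112, 0.069, -0.022], [-0.019, -0.643, -0.766, 0.78], [0.0, 0.0, 0.0, 1.0]]
plate 0.97 [282.816 224.6  ]
plate 0.84 [389.12 158.6 ]
plate 0.74 [461.184 259.88 ]
plate 0.74 [357.504 197.2  ]
plate 0.46 [289.6 252.2]
bed 0.82 [287.104 250.4  ]
bed 0.71 [208.704 231.32 ]
corner_near_left 0.96 [281.92 222.92]
corner_near_left 0.85 [386.432 160.4  ]
corner_near_left 0.71 [457.472 255.   ]
corner_near_left 0.64 [272.32 196.  ]
top 411.4535099433106 322.70717983451567 194.09412779493016 [[0.001, -0.997, 0.083, 0.488], [-1.0, -0.003, -0.03, 0.071], [0.03, -0.083, -0.996, 0.914], [0.0, 0.0, 0.0, 1.0]]
plate 0.94 [374.08 189.  ]
plate 0.86 [213.312 299.2  ]
plate 0.73 [177.28 128.48]
bed 0.68 [347.008 207.   ]
bed 0.63 [372.608 190.8  ]
bed 0.46 [370.304  97.28 ]
corner_near_left 0.69 [372.8 187.4]
corner_near_left 0.58 [176.   130.08]
corner_near_left 0.57 [214.08 298.4 ]
{'time_s': 0.4, 'q': array([-1.40229307e+00,  1.80947416e-01,  1.60718280e+00, -3.82965985e-07,
        1.35380567e+00, -2.06270961e-01]), 'dq': array([ 0.00090925, -0.00079281, -0.00237996,  0.00052199, -0.00032954,
       -0.00125339]), 'joint_efforts': array([-1.52873588e-05, -4.44305849e+01, -3.51173007e+01, -3.10656114e-04,
        3.43519750e-03,  1.38584210e-05]), 'eef_pos': array([ 0.2105024 , -0.53498752,  0.23911703]), 'eef_rot': array([-1.71586239e-04,  9.82494328e-01,  1.86292422e-01,  3.05357532e-06]), 'wrist_force': array([ 0.51630297, -0.30320004, -0.16032443]), 'torque': array([-0.01626937,  0.02651257,  0.00893945]), 'opening': 0.9993081731593656}
```

View pics/top0.png

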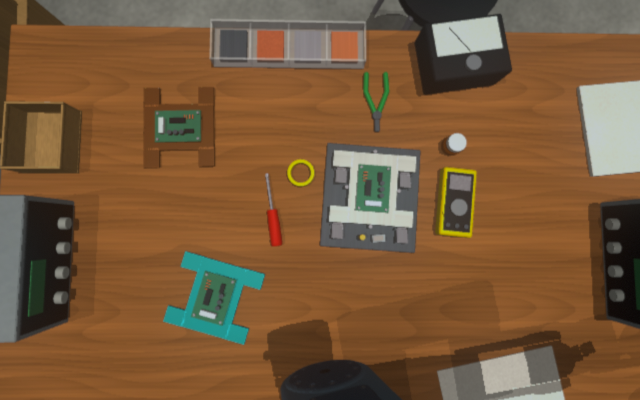

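View pics/scene0.png

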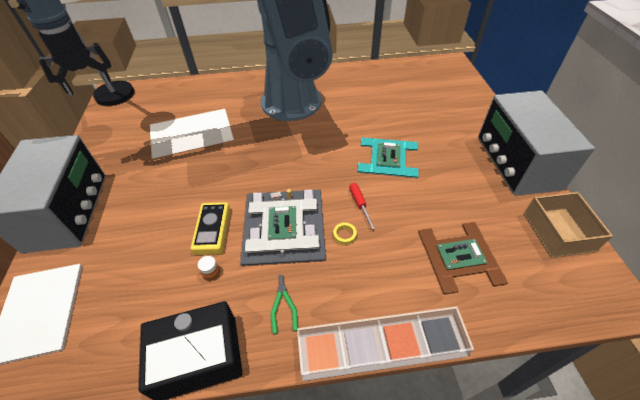

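Candidates: the aluminium plate at top (373,188), the turquoise look-alike at (214,298) and the brown one at (178,127). By the description it is the aluminium one on the dark bed. Next I fit its pose and check it in a crop.

```bash
cat > fit.py <<'E'
from h import *
from scipy.optimize import minimize
def W(p,P):
    c,s=np.cos(p[2]),np.sin(p[2]); P=np.asarray(P,float)
    return np.array([p[0]+c*P[0]-s*P[1],p[1]+s*P[0]+c*P[1],P[2]])
Q={k:(sx*.06,sy*.07) for k,sx,sy in(("NL",-1,1),("NR",-1,-1),("FL",1,1),("FR",1,-1))}
def pts(p):
    d={}
    for k,(x,y) in Q.items():
        d["c"+k]=W(p,(x,y,.036)); d["s"+k]=W(p,(x-.042,y,.032))
    return d
def lug(p,k,z=.036):
    x,y=Q[k]; return [W(p,(x+a*.0175,y+b*.022,z)) for a,b in((-1,-1),(1,-1),(1,1),(-1,1))]
def draw(img,n,p,s,o):
    im=cv2.resize(img[o[1]:o[1]+o[3],o[0]:o[0]+o[2]],None,fx=s,fy=s,interpolation=cv2.INTER_CUBIC)
    f=lambda P:tuple(int(v) for v in ((proj(n,P)-o[:2]+.5)*s))
    for k in Q: cv2.polylines(im,[np.array([f(P) for P in lug(p,k)])],True,(0,0,255),1)
    for k,P in pts(p).items():
        cv2.circle(im,f(P),3,(0,255,0) if k[0]=="c" else (255,0,255),-1); cv2.putText(im,k,f(P),0,.4,(255,255,0),1)
    return im
E
python3 - <<'E'
from fit import *
img=viewer.camera("top"); b=img.astype(float)
r=spotter.outline_of("top","plate")[0]; m=r["region"]; print(r["score"],r["centre"],m.sum())
c=np.array(r["centre"])*[640,400]
X=ray("top",*c,.036); print(X)
# aluminium mask
mx,mn=b.max(2),b.min(2); al=((mn>150)&(mx-mn<45)).astype(float)
al[:140]=0;al[255:]=0;al[:,:318]=0;al[:,425:]=0
al=cv2.GaussianBlur(al,(0,0),.7)
g=np.array([(x,y) for x in np.arange(-.13,.131,.003) for y in np.arange(-.12,.121,.003)])
inl=np.array([abs(abs(x)-.06)<.0175 and abs(y)<.092 or (abs(x)<.0425 and .0<abs(y)<0) for x,y in g])
nb=np.array([ .0775<abs(x)<.09 and abs(y)<.1 or (abs(x)<.0775 and .092<abs(y)<.105) for x,y in g])
def cost(p):
    uv=np.array([proj("top",W(p,(x,y,.036))) for x,y in g[inl|nb]]).astype(np.float32)
    v=cv2.remap(al.astype(np.float32),uv[:,:1],uv[:,1:],cv2.INTER_LINEAR)[:,0]
    s=inl[inl|nb]; return -v[s].sum()+v[~s].sum()
best=min((minimize(cost,[X[0],X[1],a],method="Nelder-Mead",options=dict(initial_simplex=[[X[0]+dx,X[1]+dy,a+da] for dx,dy,da in((0,0,0),(.006,0,0),(0,.006,0),(0,0,.05))])) for a in(-.15,0.,.1)),key=lambda r:r.fun)
p=best.x; print(p,best.fun,inl.sum()); np.save("p.npy",p)
cv2.imwrite("pics/c1.png",draw(img,"top",p,6,(310,135,120,100+20-0)[:4] if 0 else (310,135,125,98)))
E
```

```text
0.7 [0.2742, 0.321] 4459
[0.70251954 0.3612229  0.036     ]Traceback (most recent call last):
  File "<stdin>", line 17, in <module>
  File "<stdin>", line 17, in <genexpr>
    res = _minimize_neldermead(fun, x0, args, callback, bounds=bounds,
                               **options)
    fsim[k] = func(sim[k])
              ~~~~^^^^^^^^
    fx = function(np.copy(x), *(wrapper_args + args))
  File "<stdin>", line 14, in cost
  File "h.py", line 10, in proj
    f,cx,cy,T=cal(n); p=T[:3,:3].T@(np.asarray(P)-T[:3,3]); return np.array([cx+f*p[0]/p[2],cy+f*p[1]/p[2]])
              ~~~^^^
  File "h.py", line 4, in cal
    c=viewer.calibration(n); f=200/np.tan(np.radians(c["fovy"])/2)
ValueError: time passes only in moves, steps and waits
```

```bash
sed -i 's/^def cal(n)/import functools\n@functools.lru_cache\ndef cal(n)/' h.py
cat > run.py <<'E'
import sys
from fit import *
def fitplate(n,img,x0,dbg=None):
    b=img.astype(float); mx,mn=b.max(2),b.min(2); al=((mn>150)&(mx-mn<45)).astype(np.float32)
    al=cv2.GaussianBlur(al,(0,0),.7)
    g=np.array([(x,y,.036) for x in np.arange(-.1,.101,.003) for y in np.arange(-.11,.111,.003)])
    x,y=abs(g[:,0]),abs(g[:,1])
    inl=(abs(x-.06)<.0175)&(y<.092); nb=((x>.0785)&(x<.09)&(y<.1))|((x<.0775)&(y>.093)&(y<.105))
    f,cx,cy,T=cal(n); G=g[inl|nb]; s=inl[inl|nb]
    def cost(p):
        c,si=np.cos(p[2]),np.sin(p[2])
        P=G@np.array([[c,-si,0],[si,c,0],[0,0,1]]).T+[p[0],p[1],0]; q=(P-T[:3,3])@T[:3,:3]
        uv=(q[:,:2]/q[:,2:]*f+[cx,cy]).astype(np.float32)
        v=cv2.remap(al,uv[:,:1].copy(),uv[:,1:].copy(),cv2.INTER_LINEAR)[:,0]
        return -v[s].sum()+v[~s].sum()
    r=min((minimize(cost,[0,0,0],method="Nelder-Mead",options=dict(initial_simplex=[[x0[0]+a,x0[1]+d,x0[2]+e+t] for a,d,e in((0,0,0),(.006,0,0),(0,.006,0),(0,0,.05))])) for t in(-.15,0.,.15)),key=lambda r:r.fun)
    return r.x,r.fun/inl.sum()
E
python3 - <<'E'
from run import *
img=viewer.camera("top"); X=ray("top",374,189,.036)
p,f=fitplate("top",img,[X[0],X[1],-.06]); print(X,p,f); np.save("p.npy",p)
cv2.imwrite("pics/c1.png",draw(img,"top",p,6,(310,135,125,98)))
print({k:v.round(3).tolist() for k,v in pts(p).items()})
E
```

```text
[ 0.57335868 -0.06557553  0.036     ] [ 0.57412379 -0.06209851 -0.07269527] -0.8039791148195985
{'cNL': [0.519, 0.012, 0.036], 'sNL': [0.477, 0.015, 0.032], 'cNR': [0.509, -0.128, 0.036], 'sNR': [0.467, -0.125, 0.032], 'cFL': [0.639, 0.003, 0.036], 'sFL': [0.597, 0.006, 0.032], 'cFR': [0.629, -0.136, 0.036], 'sFR': [0.587, -0.133, 0.032]}
```

View pics/c1.png

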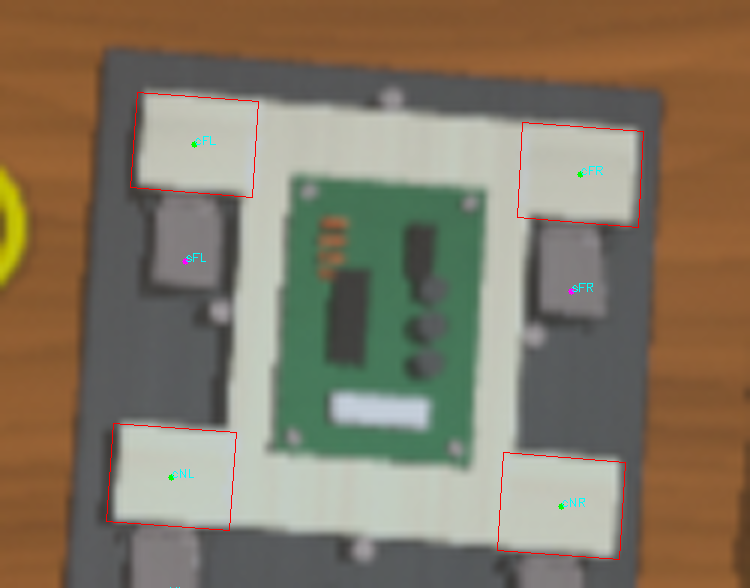

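The crop shows the aluminium plate with all four lugs on the fit (to about 1–1.5 mm), with the far shims at crop (187,240) and (572,270). Now I work out the first move, to above the near right lug with the gripper shut.

```bash
cat > go.py <<'E'
from fit import *
from scipy.spatial.transform import Rotation as R
import sys
p=np.load("p.npy"); P=pts(p)
def go(k,tipz):
    o=monitor.get_obs(); q=o["eef_rot"]; Rt=R.from_quat([q[1],q[2],q[3],q[0]])
    t=P[k].copy(); t[2]=tipz+.008
    d=Rt.inv().apply(t-o["eef_pos"])/.06
    a=p[2]; G=R.from_matrix(np.array([[np.cos(a),np.sin(a),0],[np.sin(a),-np.cos(a),0],[0,0,-1]]))
    rv=np.degrees((Rt.inv()*G).as_rotvec())/8
    print(k,"shift",d.round(3),"turn",rv.round(3),"pos",o["eef_pos"].round(4),"F",o["wrist_force"].round(2),"t",o["time_s"],"op",round(o["opening"],3))
for a in sys.argv[1:]:
    k,z=a.split(","); go(k,float(z))
E
python3 go.py cNR,.1 cNR,.15
```

```text
cNR shift [ 7.119 -4.498  2.188] turn [-0.    -0.     3.205] pos [ 0.2105 -0.5351  0.2393] F [-0.32  0.56  0.24] t 0.55 op 0.996
cNR shift [ 7.119 -4.498  1.355] turn [-0.    -0.     3.205] pos [ 0.2105 -0.5351  0.2393] F [-0.32  0.56  0.24] t 0.55 op 0.996
```

>>> {"api": "move_arm", "payload": {
  "motion": [
    [[0.7,-0.45,0.1],[0,0,0.4],0],
    [[1.4,-0.9,0.3],[0,0,0.8],0],
    [[2.2,-1.4,0.4],[0,0,1.2],0],
    [[3.0,-1.9,0.6],[0,0,1.6],0],
    [[3.8,-2.4,0.7],[0,0,2.0],0],
    [[4.6,-2.9,0.9],[0,0,2.4],0],
    [[5.4,-3.4,1.0],[0,0,2.8],0],
    [[6.2,-3.9,1.2],[0,0,3.2],0],
    [[7.12,-4.5,1.36],[0,0,3.2],0],
    [[7.12,-4.5,1.36],[0,0,3.2],0]
  ]
}}

```text
time_s: 1.8
eef_pos: [0.5104, -0.1238, 0.157]
eef_rot: [-0.001, 0.999, -0.033, -0.0]
wrist_force: [-1.3, -1.2, 0.6]
opening: -0.002
```

```bash
python3 go.py cNR,.06; python3 - <<'E'
from run import *
p=np.load("p.npy")
a=viewer.camera("wrist"); f,cx,cy,T=cal("wrist"); print(f,T.round(3).tolist())
im=draw(a,"wrist",p,1.25,(0,0,640,400)); cv2.imwrite("pics/w1.png",im)
E
```

```text
cNR shift [-0.014  0.066  1.483] turn [-0.008  0.005  0.044] pos [ 0.5104 -0.1238  0.157 ] F [-1.28 -1.18  0.56] t 1.8 op -0.002
357.5758695136647 [[-0.068, -0.951, -0.3, 0.587], [-0.998, 0.065, 0.021, -0.131], [-0.001, 0.301, -0.954, 0.291], [0.0, 0.0, 0.0, 1.0]]
```

View pics/w1.png

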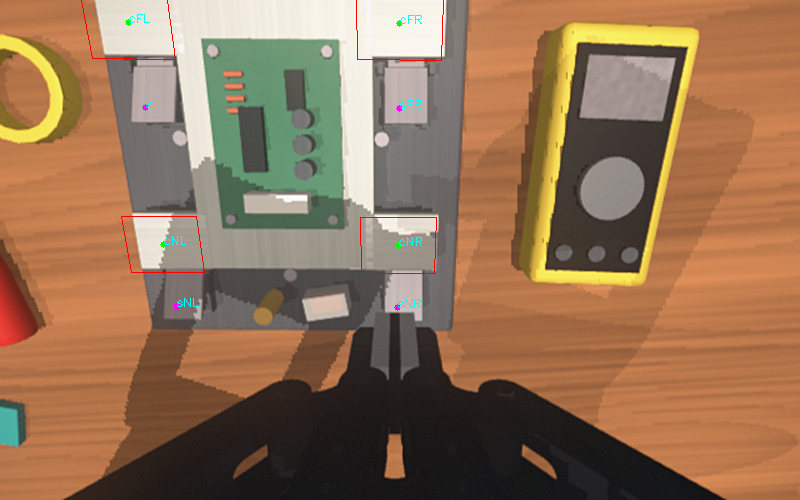

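The wrist view agrees with the fit to about 2 mm: lugs at (163,242) and (399,243), shims at (183,297) and (405,296). The standoff is at (268,306) and the relay at (326,303). I descend on the near right lug.

>>> {"api": "move_arm", "payload": {
  "motion": [
    [[0,0.06,0.4],[0,0,0],0],
    [[0,0.06,0.9],[0,0,0],0],
    [[0,0.06,1.4],[0,0,0],0],
    [[0,0.06,1.7],[0,0,0],0],
    [[0,0.06,1.75],[0,0,0],0],
    [[0,0.06,1.75],[0,0,0],0]
  ]
}}

```text
time_s: 2.6
eef_pos: [0.5094, -0.1317, 0.0534]
eef_rot: [0.0, 0.999, -0.036, 0.0]
wrist_force: [0.2, -0.5, -0.4]
opening: -0.0
```

```bash
python3 go.py cNR,.036
```

```text
cNR shift [-0.009 -0.069  0.157] turn [ 0.004 -0.007  0.001] pos [ 0.5094 -0.1317  0.0534] F [ 0.22 -0.46 -0.45] t 2.6 op -0.0
```

>>> {"api": "move_arm", "payload": {
  "motion": [
    [[0,-0.07,0],[0,0,0],0],
    [[0,-0.07,0.12],[0,0,0],0],
    [[0,-0.07,0.15],[0,0,0],0],
    [[0,-0.07,0.17],[0,0,0],0],
    [[0,-0.07,0.18],[0,0,0],0],
    [[0,-0.07,0.18],[0,0,0],0]
  ]
}}

```text
time_s: 3.35
eef_pos: [0.5093, -0.1266, 0.0439]
eef_rot: [-0.0, 0.999, -0.036, -0.0]
wrist_force: [-8.3, 3.6, 22.3]
opening: 0.001
```

Near right is firm: 22 N with no sinking. I lift and go to near left.

>>> {"api": "move_arm", "payload": {
  "motion": [
    [[0,0,-0.3],[0,0,0],0],
    [[0,0,-0.7],[0,0,0],0],
    [[0,-0.8,-0.7],[0,0,0],0],
    [[0,-1.6,-0.7],[0,0,0],0],
    [[0,-2.33,-0.7],[0,0,0],0],
    [[0,-2.33,-0.7],[0,0,0],0],
    [[0,-2.33,-0.4],[0,0,0],0],
    [[0,-2.33,-0.2],[0,0,0],0],
    [[0,-2.33,-0.1],[0,0,0],0],
    [[0,-2.33,-0.1],[0,0,0],0]
  ]
}}

```text
time_s: 4.6
eef_pos: [0.5187, 0.012, 0.047]
eef_rot: [-0.0, 0.999, -0.037, -0.001]
wrist_force: [0.3, -0.4, 0.4]
opening: -0.002
```

```bash
python3 go.py cNL,.036
```

```text
cNL shift [ 0.011 -0.001  0.049] turn [-0.002  0.013 -0.004] pos [0.5187 0.012  0.047 ] F [ 0.27 -0.4   0.41] t 4.6 op -0.002
```

>>> {"api": "move_arm", "payload": {
  "motion": [
    [[0,0,0.05],[0,0,0],0],
    [[0,0,0.08],[0,0,0],0],
    [[0,0,0.1],[0,0,0],0],
    [[0,0,0.1],[0,0,0],0]
  ]
}}

```text
time_s: 5.1
eef_pos: [0.5197, 0.0124, 0.0439]
eef_rot: [0.0, 0.999, -0.036, 0.0]
wrist_force: [-7.8, -0.7, 17.1]
opening: -0.004
```

Near left is firm too, so next is far left.

>>> {"api": "move_arm", "payload": {
  "motion": [
    [[0,0,-0.3],[0,0,0],0],
    [[0,0,-0.7],[0,0,0],0],
    [[0.7,0,-0.7],[0,0,0],0],
    [[1.4,0,-0.7],[0,0,0],0],
    [[2.0,0,-0.7],[0,0,0],0],
    [[2.0,0,-0.7],[0,0,0],0],
    [[2.0,0,-0.4],[0,0,0],0],
    [[2.0,0,-0.2],[0,0,0],0],
    [[2.0,0,-0.1],[0,0,0],0],
    [[2.0,0,-0.1],[0,0,0],0]
  ]
}}

```text
time_s: 6.35
eef_pos: [0.6381, 0.0041, 0.047]
eef_rot: [-0.0, 0.999, -0.036, -0.001]
wrist_force: [-0.1, -0.1, -0.7]
opening: 0.004
```

```bash
python3 go.py cFL,.036
```

```text
cFL shift [0.016 0.012 0.05 ] turn [-0.001  0.012  0.005] pos [0.6381 0.0041 0.047 ] F [-0.07 -0.13 -0.68] t 6.35 op 0.004
```

>>> {"api": "move_arm", "payload": {
  "motion": [
    [[0,0,0.05],[0,0,0],0],
    [[0,0,0.08],[0,0,0],0],
    [[0,0,0.1],[0,0,0],0],
    [[0,0,0.1],[0,0,0],0]
  ]
}}

```text
time_s: 6.85
eef_pos: [0.6394, 0.0039, 0.044]
eef_rot: [0.0, 0.999, -0.036, 0.0]
wrist_force: [-6.2, 1.2, 12.3]
opening: -0.003
```

Far left does not give either. Next is far right.

>>> {"api": "move_arm", "payload": {
  "motion": [
    [[0,0,-0.3],[0,0,0],0],
    [[0,0,-0.8],[0,0,0],0],
    [[0,0.8,-0.8],[0,0,0],0],
    [[0,1.6,-0.8],[0,0,0],0],
    [[0,2.33,-0.8],[0,0,0],0],
    [[0,2.33,-0.8],[0,0,0],0],
    [[0,2.33,-0.4],[0,0,0],0],
    [[0,2.33,-0.2],[0,0,0],0],
    [[0,2.33,-0.1],[0,0,0],0],
    [[0,2.33,-0.1],[0,0,0],0]
  ]
}}

```text
time_s: 8.1
eef_pos: [0.6289, -0.1349, 0.0477]
eef_rot: [-0.0, 0.999, -0.036, -0.0]
wrist_force: [0.3, 0.3, -0.1]
opening: -0.003
```

```bash
python3 go.py cFR,.036
```

```text
cFR shift [0.001 0.023 0.062] turn [-0.002  0.004  0.01 ] pos [ 0.6289 -0.1349  0.0477] F [ 0.32  0.31 -0.09] t 8.1 op -0.003
```

>>> {"api": "move_arm", "payload": {
  "motion": [
    [[0,0,0.05],[0,0,0],0],
    [[0,0,0.08],[0,0,0],0],
    [[0,0,0.1],[0,0,0],0],
    [[0,0,0.1],[0,0,0],0]
  ]
}}

```text
time_s: 8.6
eef_pos: [0.6295, -0.1356, 0.0426]
eef_rot: [0.0, 0.999, -0.036, 0.001]
wrist_force: [0.6, 1.2, 4.2]
opening: 0.0
```

Far right gives: it has sunk 1.4 mm at 4 N. I push it right down.

>>> {"api": "move_arm", "payload": {
  "motion": [
    [[0,0,0.03],[0,0,0],0],
    [[0,0,0.05],[0,0,0],0],
    [[0,0,0.06],[0,0,0],0],
    [[0,0,0.06],[0,0,0],0],
    [[0,0,0.06],[0,0,0],0]
  ]
}}

```text
time_s: 9.22
eef_pos: [0.6297, -0.1357, 0.0407]
eef_rot: [0.0, 0.999, -0.036, 0.001]
wrist_force: [-4.7, 2.6, 16.1]
opening: 0.0
```

>>> {"api": "move_arm", "payload": {
  "motion": [
    [[0,0,0.015],[0,0,0],0],
    [[0,0,0.015],[0,0,0],0]
  ]
}}

```text
time_s: 9.48
eef_pos: [0.6298, -0.1358, 0.0406]
eef_rot: [0.0, 0.999, -0.036, 0.001]
wrist_force: [-7.3, 1.9, 21.8]
opening: -0.001
```

>>> {"api": "move_arm", "payload": {
  "motion": [
    [[0,0,-0.2],[0,0,0],0],
    [[0,0,-0.5],[0,0,0],0],
    [[-0.4,0,-0.5],[0,0,0],0],
    [[-0.7,0,-0.5],[0,0,0],0],
    [[-0.7,0,-0.5],[0,0,0],0],
    [[-0.7,0,-0.3],[0,0,0],0],
    [[-0.7,0,-0.2],[0,0,0],0],
    [[-0.7,0,-0.2],[0,0,0],0]
  ]
}}

```text
time_s: 10.48
eef_pos: [0.5867, -0.1322, 0.0481]
eef_rot: [-0.0, 0.999, -0.036, -0.001]
wrist_force: [-0.3, -0.3, 0.1]
opening: -0.0
```

```bash
python3 go.py sFR,.0235; python3 - <<'E'
from run import *
p=np.load("p.npy")
cv2.imwrite("pics/w2.png",draw(viewer.camera("wrist"),"wrist",p,1.25,(0,0,640,400)))
E
```

```text
sFR shift [0.007 0.017 0.277] turn [-0.005  0.014  0.006] pos [ 0.5867 -0.1322  0.0481] F [-0.33 -0.33  0.1 ] t 10.475 op -0.0
```

View pics/w2.png

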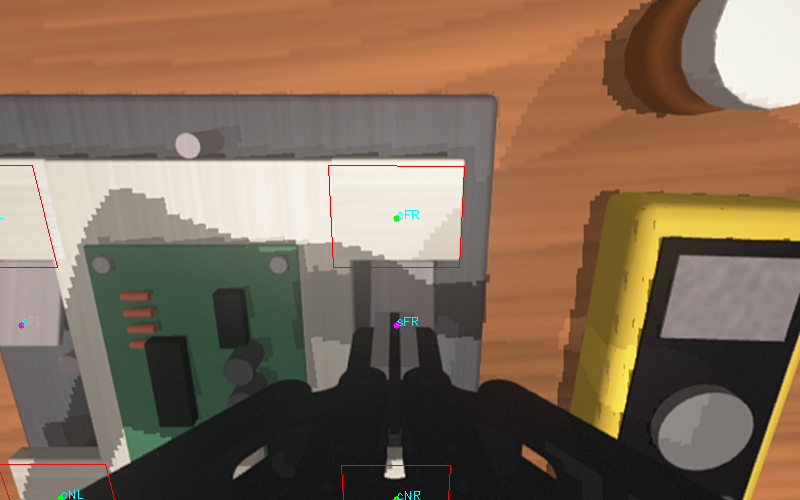

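The wrist view shows the fingertips centred over the far right shim at (395,330), clear of the lug (edge at row 265). I press the shim down.

>>> {"api": "move_arm", "payload": {
  "motion": [
    [[0,0.03,0.05],[0,0,0],0],
    [[0,0.03,0.12],[0,0,0],0],
    [[0,0.03,0.16],[0,0,0],0],
    [[0,0.03,0.2],[0,0,0],0],
    [[0,0.03,0.23],[0,0,0],0],
    [[0,0.03,0.26],[0,0,0],0],
    [[0,0.03,0.26],[0,0,0],0]
  ]
}}

```text
time_s: 11.4
eef_pos: [0.5867, -0.1345, 0.0341]
eef_rot: [0.0, 0.999, -0.036, -0.0]
wrist_force: [-2.2, -0.7, 3.7]
opening: 0.002
```

>>> {"api": "move_arm", "payload": {
  "motion": [
    [[0,0,0.02],[0,0,0],0],
    [[0,0,0.04],[0,0,0],0],
    [[0,0,0.04],[0,0,0],0]
  ]
}}

```text
time_s: 11.78
eef_pos: [0.5865, -0.1345, 0.0316]
eef_rot: [0.0, 0.999, -0.036, -0.0]
wrist_force: [-3.6, 0.0, 4.0]
opening: -0.0
```

>>> {"api": "move_arm", "payload": {
  "motion": [
    [[0,0,0.02],[0,0,0],0],
    [[0,0,0.04],[0,0,0],0],
    [[0,0,0.04],[0,0,0],0]
  ]
}}

```text
time_s: 12.15
eef_pos: [0.5866, -0.1345, 0.0312]
eef_rot: [0.0, 0.999, -0.036, -0.001]
wrist_force: [-10.7, 2.3, 20.7]
opening: 0.001
```

It hit its stop with the tip at 23.2 mm and 21 N, so the ear is flat. I lift clear and look.

>>> {"api": "move_arm", "payload": {
  "motion": [
    [[0,0,-0.3],[0,0,0],0],
    [[0,0,-0.9],[0,0,0],0],
    [[0,0,-1.8],[0,0,0],0],
    [[-0.6,0,-2.6],[0,0,0],0],
    [[-1.4,0,-3.0],[0,0,0],0],
    [[-2.2,0,-3.0],[0,0,0],0],
    [[-2.2,0,-3.0],[0,0,0],0],
    [[-2.2,0,-3.0],[0,0,0],0]
  ]
}}

```text
time_s: 13.15
eef_pos: [0.456, -0.1251, 0.2098]
eef_rot: [0.0, 0.999, -0.036, 0.001]
wrist_force: [-0.3, 0.1, -0.3]
opening: 0.002
```

```bash
python3 - <<'E'
from run import *
p=np.load("p.npy")
a=viewer.camera("wrist"); im=a
q,f=fitplate("wrist",a,p); print("wrist fit",q,f)
c=np.mean([proj("wrist",v) for v in pts(p).values()],0).astype(int); print(c)
cv2.imwrite("pics/w3.png",cv2.resize(a,None,fx=1.25,fy=1.25,interpolation=cv2.INTER_CUBIC))
s=viewer.camera("scene"); cv2.imwrite("pics/s3.png",cv2.resize(s[170:280,220:350],None,fx=6,fy=5.4,interpolation=cv2.INTER_CUBIC))
print(monitor.get_obs()["eef_pos"],monitor.get_obs()["wrist_force"])
E
```

```text
wrist fit [ 0.57557788 -0.06433232 -0.07262943] -0.38058594734438006
[226  62]
[ 0.45631409 -0.12510528  0.20940371] [ 0.3758484  -0.02287263  0.38442836]
```

View pics/w3.png

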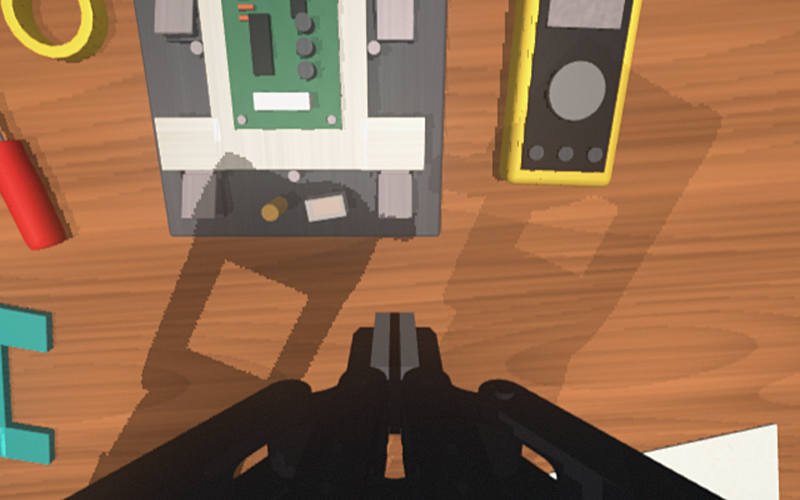

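View pics/s3.png

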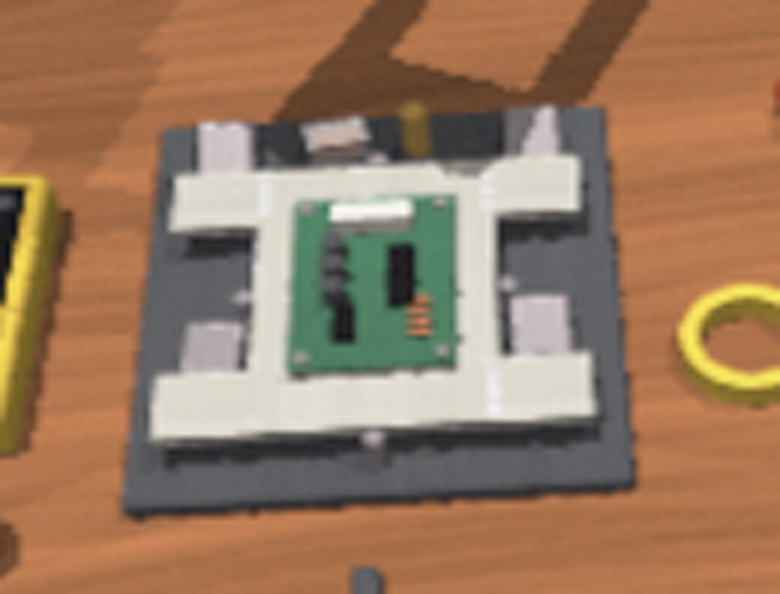

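Wrist view: standoff (268,212) and relay (325,207) are still in place, and the near shims at (198,195) and (395,195) still stand. Scene crop: the far right ear at (213,347) now lies lower and darker than the standing far left one at (540,323). One last check of the plate pose from the top camera, then I hand in.

```bash
python3 - <<'E'
from run import *
p=np.load("p.npy"); q,f=fitplate("top",viewer.camera("top"),p); print("top fit",q,"was",p,f)
o=monitor.get_obs(); print(o["time_s"],o["eef_pos"],o["dq"].round(3))
print(workorder.hand_in())
E
```

```text
top fit [ 0.57459614 -0.06214411 -0.07236604] was [ 0.57412379 -0.06209851 -0.07269527] -0.808492188812584
13.3 [ 0.45623418 -0.12502799  0.20914985] [-0.001  0.006  0.003 -0.001  0.001 -0.001]
the job is handed in; nothing more can be done
None
```

The far right corner is the one that rocks. I pushed it right down, pressed its shim flat, and handed the job in at 13.3 s; the hand-in reports no verdict.

- **Finding the corner:** I pressed all four lugs in turn with the shut fingertips. Near right, near left and far left held firm at 12–22 N. Far right had sunk 1.4 mm at 4 N, and I pushed it to its stop, about 3.3 mm down at 22 N (3.5 mm nominal).
- **Shim:** I pressed the far right ear until it stopped hard at 21 N with the fingertip 23.2 mm above the bench (23.5 mm is flat). In the scene picture it lies lower than the far left one. I did not press the lug again to test whether the shim props it.
- **Left alone:** The other three shims still look raised, and the standoff and relay have not moved. I did not compare the positions of the other loose things.
- **Plate:** In the top view it is within 0.5 mm and 0.0003 rad of where it started. A last fit from the wrist camera was about 2 mm off, but it saw only part of the plate, so I went by the top view.
- **Hand:** It is clear, about 0.2 m up, with roughly zero wrist force.

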